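# Open the child-safe tablet tub

## Task

Open the child-safe tub: push its cap down against the spring and, keeping it pushed, turn it anticlockwise (seen from above) until it comes free. Lift the cap off and set it down gently on the small black tray, wholly inside it and standing upright on its open rim; do not disturb the jars, mug and spoon round about.

Things in the scene. Friction and masses are not known exactly. Their poses are not given: they have to be found in the camera images.
- tub: White round dishwasher-tablet tub, 96 mm across, shoulder 100 mm above the worktop, fixed in a round steel holder plate (116 mm across, 8 mm thick) screwed to the worktop; it cannot move. Origin on its axis at worktop height, z up. Its yaw is random and tells nothing that is needed. A wall cupboard hangs over the back of the worktop on the left (x above 0.62 m): swing the arm in front of it.
- neck_rim (a point): Centre of the rim of the tub's neck, 130 mm above the worktop. The neck is 32 mm across, 41 mm over its three flange pieces; on them the hidden inner cap is locked like a bayonet. It must be turned 40 to 65 degrees anticlockwise seen from above to a firm stop (over 0.5 N m; before it under 0.25); then ease the turn back a few degrees, or friction holds it, and lift straight off. Before, it lifts 1.5 mm and jams.
- cap: Outer shell of the child-safe cap: grey ribbed round cup, open below, 60 mm across, 34 mm high, about 75 g with its inner cap, upright on the tub's neck at the start. Origin on its axis, 15 mm above its lower edge and 19 mm below its top; at the start level with the neck rim. z up along the axis. Grip it round its side from above. Shell and inner cap always stay together.
- cap_top (a point): Centre of the shell's flat top, 149 mm above the worktop at the start. A spring holds the shell up: it starts to yield at 4 N and is fully down, 6 mm lower, at 10 N plus some friction; 12 to 18 N is right. Let go, it springs up again.
- cap_edge (a point): Centre of the shell's lower edge, 15 mm above the tub's shoulder at the start (9 mm when pushed down): fingertips must not reach the shoulder. The removed cap stands on the inner cap's rim, which reaches 1 mm below this edge, so its origin is then 16 mm above the surface it stands on.
- cap_lugs (a point): Height of the shell's three inner lugs. Not pushed, the shell just turns idly, either way, and the inner cap stays. Fully down, its lugs catch those of the inner cap after 0 to 80 degrees of idle turn (unknown) and carry it round. If lug lands on lug the shell goes down only 1.5 mm: turn a little and push again. Turning back loses the catch: for a second stroke let go and take a new grip (the shell stays where it was turned to).
- tray: Black snack tray, 151 x 196 mm, 17 mm high, low rim, fixed to the worktop; origin under its centre at worktop height, x along its short side, z up. The cap belongs on its flat floor, 2 mm above the worktop.
- pepper: Pepper pot, 46 mm across, 106 mm high, bystander; origin under its centre.
- honey: Small jar, 60 mm across, 86 mm high, bystander; origin under its centre.
- mug: Mug, 81 x 89 x 72 mm, bystander; origin under its centre.
- mustard: Jar, 66 mm across, 100 mm high, bystander; origin under its centre.
- spice: Spice jar, 44 mm across, 103 mm high, bystander; origin under its centre.
- small_spoon: Teaspoon, 132 mm long, lying flat, bystander; origin under its centre.
Things that resemble listed ones, but are neither listed nor needed, are in the scene too. There is more than one size of the part that bears cap; the job needs the larger.

How it is judged:
By the outcome, as a careful person would: the job done as asked, in the order asked, and still so for the second after the job is handed in, with the robot touching nothing.
It also fails if it takes over 72 s, if anything falls off the work surface, if the arm or the gripper's body presses on something with over 40 N, if the wrist force passes 120 N, or if a joint passes its speed limit or range.

## Robot

A 6-joint arm with a two-finger parallel gripper is mounted at the origin on a cart in front of the work surface, level with it; the furniture and walls round the work are solid. World frame = base frame: x ahead of the robot, y to its left, z up, the work surface at z = 0. Lengths are in m, angles in rad, forces in N, time in s.
With the tool pointing down it reaches from about 0.25 to 0.8 m from the base axis. Payload 3.9 kg.
Tool frame: the origin (TCP) lies on the centre line of the jaws, within the pads' length; the fingertips stand robot.finger_overhang ahead of it and the grasp point (between the pads) lies 2 mm behind it (robot.finger_overhang is the distance from the TCP to the fingertips, in m); z points along the fingers, x is the direction in which the jaws open and shut, and the axes are right-handed (so a half turn about z gives the same grasp; the last joint's range is limited). The gripper opens to 85 mm and grips with 20 to 120 N. Pads are 22 mm wide; open, the fingers measure 114 mm over their backs; the gripper's body (76 mm by 85 mm) begins 54 mm behind the grasp point. The pads swing forward as they close: fully open they stand 13 mm farther back than shut.
Start: joints at [0, 0.26, -0.138, 1.173, 0, 1.571], TCP at [0.525, -0, 0.248] pointing down, gripper open.
Joint ranges: [-2.78, 2.78], [-0.83, 1.72], [-1.28, 1.37], [-1.9, 2.12], [-1.57, 1.48], [-3.14, 3.14]. Speed limits (rad/s): [2.57, 2.57, 3.14, 3.14, 3.14, 3.14].

## Interface

Orientations are given as a rotation vector (axis times angle).
In Python, from station import robot gives the robot as it stands. The module is installed in compiled form; this text tells all that it offers.
- The arm moves only by the shell command python3 -m creep 'ROWS' [OPENING] [FORCE]. ROWS is text: rows parted by semicolons, each of 4 numbers parted by spaces: the shift along the world's x, y, z each as a share of 10 cm, from -1 to 1, then the turn about the world's z as a share of 1.5 rad, from -1 to 1. A call has 1 to 12 rows; each row shifts and turns the commanded pose from where the row before left it; what a row does not reach is not made up. A row lasts 1/8 s, in which the tool goes at most 62.5 mm and 10.7 degrees, less where a joint would pass 70% of its speed; a pose out of reach is approached as far as the arm can. A call with a number of a shift or a turn outside -1 to 1 is refused whole. A call with a gripper value outside its range is refused whole. OPENING is the finger opening in mm, from 0 to 85.4, set as the call begins (- or left out, the last holds). The fingers move at their own pace and stop on an object; FORCE is the grip in N (left out, the last holds). Time passes only in rows, so rows that do not move let the fingers close. It gives the time, the measured TCP pose, the force and the opening at its end, in the units of the state.
- robot.read_state(): the state, without advancing time (a new reading comes with each control period).
- robot.read_camera(name): name is "scene" or "side" or "wrist"; returns the picture (480x640x3 uint8, blue, green, red); there is no depth.
- robot.get_calibration(name): a dict with "mtx" (3x3 intrinsics, pixels), "k1" (the pictures are not rectified: a ray, as slopes to the right and down, at radius r is drawn at 1 + k1 r^2 times it, then the intrinsics apply), "position" and "rotation" of the camera in the world. Camera axes: x right, y down, z forward; pixel columns grow to the right and rows downward; lengths in m; the calibration is good to about 2 mm. A picture is of the moment at which its call begins: read the wrist's pose just before it. get_calibration takes no time and is no camera call; for the wrist camera it gives the pose at the moment of the call.
- robot.sign_off(): hands the job in, once; it reports no verdict.
Trained networks look in the newest picture that a camera, given by its name, has taken for a name from the list of things; names that differ only in an ending like _2 or _b are one class to them, and where a whole thing is asked for, a point or a joint stands for the part that bears it (a point fixed in the world has none). Each returns a list of dicts, best first, with "confidence" (0 to 1); they miss things now and then, are a little off and sometimes report something else, mostly with a low value. They report only what shows in the picture. A call takes as long as a camera call. They do not tell look-alikes from the thing itself.
- robot.regions_of(thing, camera): "pixels" (480x640 bool, what is visible of it) and "extent" ([left, top, right, bottom] in pixels, round what is visible of it).
- robot.tip_of(thing, camera): "at" ([column, row] in pixels: a listed point, or the origin of a listed thing).
The state is a dict: "time_s": time; "q": joint angles; "qvel": joint speeds; "tau": joint torques, N m; "ee_pos": TCP position; "tcp_rot": TCP orientation; "wrist_force": force on the tool from outside, world axes, zero at the start; "moment": the same for the moment, N m; "finger_gap": opening from 0.0 (shut) to 1.0 (fully open).
Only numpy, scipy, OpenCV 4.12 (cv2) and the standard library are available. Lean on these libraries where they do the work, as an engineer would, in place of code of your own. Each camera call takes 0.05 s, during which the arm holds its last target.

## Working session

There is one attempt and no reset: what is moved stays moved. The work goes in short steps, Python scripts to look and compute and a shell command to move; the robot and the scene stay as the last step left them, time stands still between calls to the robot, and variables do not carry over. Pictures are saved under pics/ and viewed, and the job is handed in when it is done.

```bash
mkdir -p pics; ls
cat > h.py <<'E'
import numpy as np, cv2
from station import robot
def snap(n,f):
    im=robot.read_camera(n); cv2.imwrite('pics/'+f,im); return im
def ray(c,uv):
    K=np.array(c['mtx']);k=c['k1']
    d=np.array([(uv[0]-K[0,2])/K[0,0],(uv[1]-K[1,2])/K[1,1]]);u=d.copy()
    for _ in range(30): u=d/(1+k*(u@u))
    R=np.array(c['rotation']); 
    if R.shape!=(3,3): R=cv2.Rodrigues(R)[0]
    v=R@np.array([u[0],u[1],1]); return np.array(c['position']),v/np.linalg.norm(v)
def atz(c,uv,z):
    p,v=ray(c,uv); return p+v*(z-p[2])/v[2]
def tri(rs):
    A=0;b=0
    for p,v in rs:
        M=np.eye(3)-np.outer(v,v);A=A+M;b=b+M@p
    x=np.linalg.solve(A,b); return x,[np.linalg.norm((np.eye(3)-np.outer(v,v))@(x-p)) for p,v in rs]
def proj(c,X):
    R=np.array(c['rotation']); 
    if R.shape!=(3,3): R=cv2.Rodrigues(R)[0]
    q=R.T@(np.array(X)-np.array(c['position'])); u=q[:2]/q[2]; u=u*(1+c['k1']*(u@u)); K=np.array(c['mtx'])
    return np.array([K[0,0]*u[0]+K[0,2],K[1,1]*u[1]+K[1,2]])
E
python3 - <<'E'
from h import *
for n in ['scene','side','wrist']:
    snap(n,n+'0.png'); print(n,robot.get_calibration(n))
    for t in ['cap','cap_top','cap_edge','tray','tub']:
        print(t,[(np.round(d['at'],1),round(d['confidence'],2)) for d in robot.tip_of(t,n)])
print(robot.read_state(),robot.finger_overhang)
E
```

```text
pics
scene {'mtx': array([[479.13018089,   0.        , 317.08992779],
       [  0.        , 479.13018089, 236.62242955],
       [  0.        ,   0.        ,   1.        ]]), 'k1': -0.03511540642074647, 'position': array([0.15201159, 0.66041671, 0.62917412]), 'rotation': array([-0.84442493,  2.45167279, -1.23965214])}
cap [(array([394.2, 208.3]), 0.72), (array([377.4, 211.8]), 0.6), (array([393.9, 212.7]), 0.16)]
cap_top [(array([396.4, 197.9]), 0.78), (array([380.8, 205.6]), 0.45)]
cap_edge [(array([394.4, 210.5]), 0.97), (array([378.8, 219.2]), 0.4)]
tray [(array([277.1, 380.9]), 0.61), (array([396.8, 206.5]), 0.42)]
tub [(array([388.6, 262.4]), 0.67)]
side {'mtx': array([[562.13870402,   0.        , 305.61206374],
       [  0.        , 562.13870402, 239.2597413 ],
       [  0.        ,   0.        ,   1.        ]]), 'k1': 0.06074042029235636, 'position': array([ 0.23200088, -0.79582004,  0.46067733]), 'rotation': array([-1.89379443,  0.32630049, -0.26286913])}
cap [(array([375.2, 363.3]), 0.93), (array([282.4, 268.5]), 0.63)]
cap_top [(array([378. , 357.8]), 0.9), (array([288.4, 25
[... 756 characters left out ...]
, 0.63)]
{'time_s': 0.9, 'q': array([-8.38391069e-06,  2.59969173e-01, -1.38057545e-01,  1.17268985e+00,
       -1.18201319e-06,  1.57081575e+00]), 'qvel': array([ 6.90356376e-04, -1.33759493e-03, -2.09029147e-04,  1.14577442e-04,
        6.43236390e-04, -4.63887622e-05]), 'tau': array([-1.34429945e-03, -4.05598676e+01,  2.54238403e+01,  7.30200791e-04,
       -2.49000886e-04,  6.17582828e-06]), 'ee_pos': array([ 5.25016121e-01, -4.76031107e-06,  2.48336596e-01]), 'tcp_rot': array([ 3.14159147e+00, -4.36778680e-05,  1.25287441e-04]), 'wrist_force': array([ 0.41429944,  0.39514114, -0.58472924]), 'moment': array([-0.03131132, -0.01371154,  0.01841315]), 'finger_gap': 1.0008195878813135} 0.017
```

View pics/scene0.png

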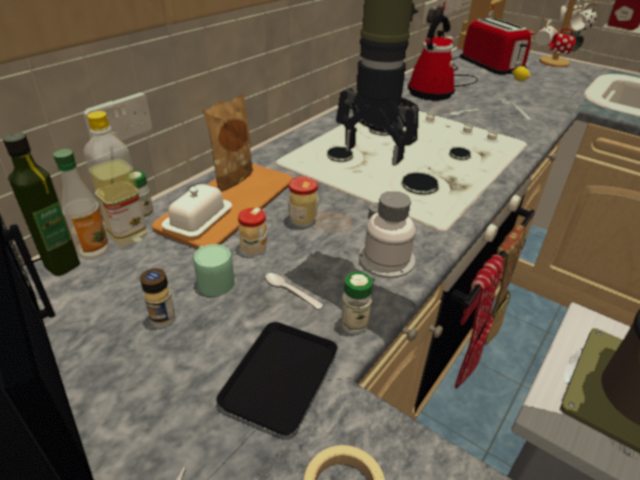

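View pics/side0.png

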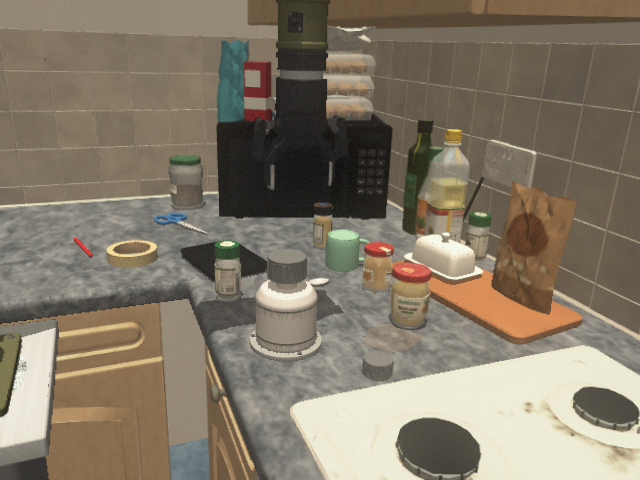

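View pics/wrist0.png

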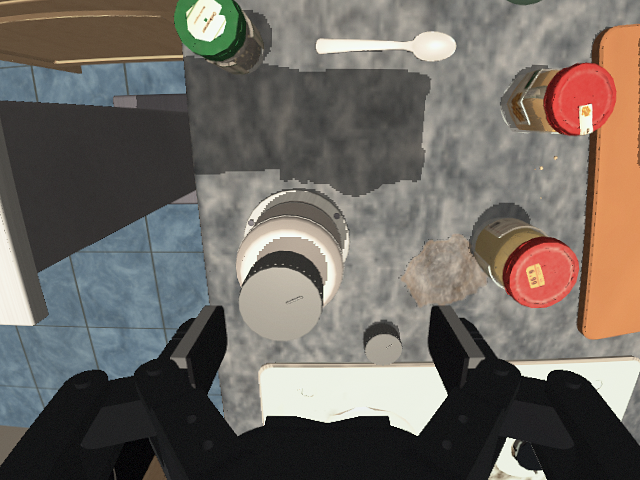

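Candidates for the cap: the grey cap on the white tub (scene 395,205; side 287,263; wrist 280,303), and a small loose grey cap on the worktop (side 378,363; wrist 382,347). I choose the one on the tub, which is larger and sits on the neck. The black tray is at scene (277,380) and side (225,260). The black patch beside it in scene (350,285) is flat worktop marking, not a tray.

Run:
```python
from h import *
C={n:robot.get_calibration(n) for n in ['scene','side','wrist']}
ct={'scene':(396.4,197.9),'side':(288.4,255.2),'wrist':(280,305.2)}
print('top',tri([ray(C[n],ct[n]) for n in ct]))
print('edge',tri([ray(C[n],u) for n,u in {'scene':(394.4,210.5),'side':(284.5,275.4)}.items()]))
print('tray',tri([ray(C[n],u) for n,u in {'scene':(277.1,380.9),'side':(225.1,262.3)}.items()]))
print('tray corners z17',[np.round(atz(C['scene'],u,.017),3) for u in [(273,323),(338,343),(292,434),(218,402)]])
for n in ct:
    im=robot.read_camera(n)
    for t in ['cap','tray']:
        for d in robot.regions_of(t,n):
            m=d['pixels'];ys,xs=np.nonzero(m); print(n,t,round(d['confidence'],2),np.round(d['extent']),round(xs.mean(),1),round(ys.mean(),1),m.sum())
for t,n in [(t,n) for t in ['mustard','pepper','spice','honey','mug','small_spoon'] for n in ['scene','side']]:
    print(t,n,[(np.round(atz(C[n],d['at'],0),3),round(d['confidence'],2)) for d in robot.tip_of(t,n)][:3])
im=cv2.imread('pics/wrist0.png')[220:380,190:430]; im2=cv2.imread('pics/side0.png')[230:380,220:420]
cv2.imwrite('pics/crop.png',np.hstack([cv2.resize(im,(420,300)),cv2.resize(im2,(375,300))]))
```

```text
top (array([ 0.49093654, -0.04352063,  0.15053498]), [np.float64(0.003231541327722746), np.float64(0.001849482073746962), np.float64(0.002662777336956092)])
edge (array([ 0.48763111, -0.04635569,  0.12073984]), [np.float64(0.0020021933921004), np.float64(0.0020021933921002704)])
tray (array([ 4.72763392e-01,  3.21100390e-01, -5.65542604e-05]), [np.float64(0.001979844123450607), np.float64(0.0019798441234507025)])
tray corners z17 [array([0.546, 0.246, 0.017]), array([0.432, 0.212, 0.017]), array([0.388, 0.384, 0.017]), array([0.505, 0.412, 0.017])]
scene cap 0.74 [381. 193. 411. 220.] 393.9 206.0 831
scene cap 0.48 [365. 203. 379. 221.] 373.0 208.9 132
scene tray 0.96 [216. 324. 339. 433.] 277.9 377.8 8382
scene tray 0.46 [379. 188. 410. 222.] 393.4 205.6 884
scene tray 0.32 [342. 274. 373. 332.] 356.7 302.2 1640
scene tray 0.23 [270. 270. 322. 310.] 293.4 289.4 368
side cap 0.97 [264. 248. 308. 286.] 286.0 266.4 1212
side cap 0.88 [364. 350. 395. 380.] 377.3 365.2 821
side cap 0.59 [212. 238. 243. 301.] 227.3 270.7 1540
side tray 0.96 [186. 241. 265. 279.] 222.2 259.9 1338
side tray
[... 157 characters left out ...]
rd scene [(array([ 0.575, -0.235,  0.   ]), 0.49)]
mustard side [(array([ 0.719, -0.027,  0.   ]), 0.67), (array([0.474, 0.328, 0.   ]), 0.46)]
pepper scene [(array([0.444, 0.148, 0.   ]), 0.8)]
pepper side [(array([0.445, 0.167, 0.   ]), 0.93)]
spice scene [(array([0.712, 0.354, 0.   ]), 0.68)]
spice side [(array([0.719, 0.357, 0.   ]), 0.76), (array([0.575, 0.213, 0.   ]), 0.18)]
honey scene [(array([0.734, 0.099, 0.   ]), 0.78)]
honey side [(array([0.731, 0.096, 0.   ]), 0.78), (array([ 0.725,  0.23 , -0.   ]), 0.54)]
mug scene [(array([0.719, 0.226, 0.   ]), 0.84)]
mug side []
small_spoon scene [(array([0.579, 0.144, 0.   ]), 0.83)]
small_spoon side [(array([0.623, 0.329, 0.   ]), 0.16)]
```

View pics/crop.png

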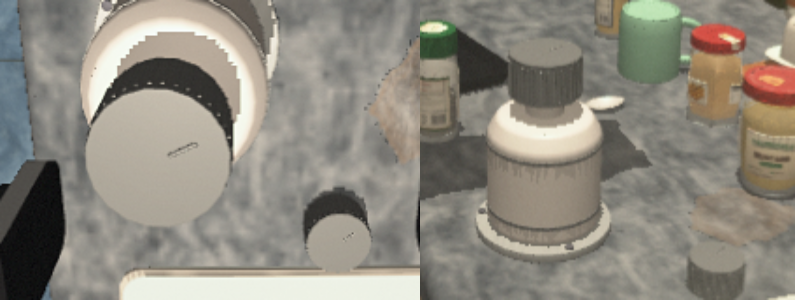

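Crop: the tub's cap has a top disc about 82 px across (wrist), and the other cap is about 37 px and far smaller. The tub's is the right one. Next I move over it and measure from a second wrist position.

```bash
python3 -m creep '-0.18 -0.22 0 0;-0.17 -0.22 0 0.1;0 0 0 0;0 0 0 0'
python3 - <<'E'
from h import *
C={n:robot.get_calibration(n) for n in ['scene','side','wrist']}
snap('wrist','wrist1.png')
for t in ['cap_top','cap_edge']:
    print(t,[(np.round(d['at'],1),np.round(atz(C['wrist'],d['at'],.149 if t=='cap_top' else .115),4),round(d['confidence'],2)) for d in robot.tip_of(t,'wrist')])
for u in [(281.4,303.7)]: pass
s=robot.read_state(); print(s['ee_pos'],s['q'],s['tcp_rot'])
E
```

```text
time_s: 2.45
ee_pos: [0.4905, -0.0438, 0.2485]
tcp_rot: [-3.133, -0.233, -0.001]
wrist_force: [0.2, 0.6, -0.2]
finger_gap: 1.001
cap_top [(array([397.6, 329.3]), array([ 0.5512, -0.097 ,  0.149 ]), 0.82), (array([328.6, 250.2]), array([ 0.4921, -0.0436,  0.149 ]), 0.56)]
cap_edge [(array([395. , 319.9]), array([ 0.558 , -0.1085,  0.115 ]), 0.85), (array([325.1, 241.5]), array([ 0.4904, -0.049 ,  0.115 ]), 0.67)]
[ 0.49060854 -0.04347373  0.248306  ] [-8.85126986e-02  2.04278896e-01 -2.13037068e-01  1.15309184e+00
  2.13778797e-04  1.33212322e+00] [-3.13259487e+00 -2.35638858e-01 -6.56808007e-04]
```

View pics/wrist1.png

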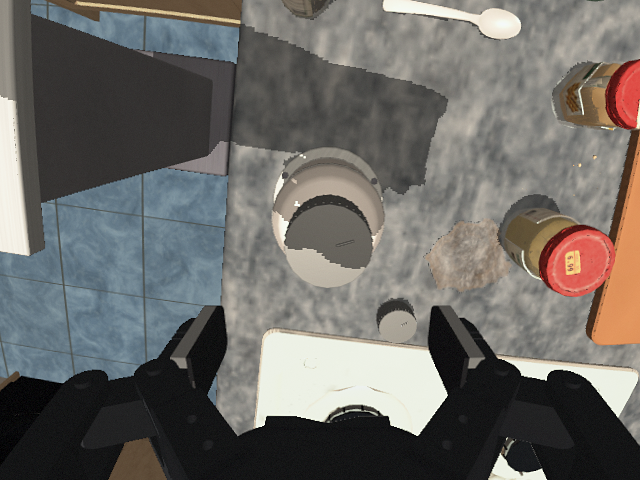

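The view shows the cap's top disc at about (328,246), with shadow across it, and the small cap at (397,325). I fit the disc's lower outline in this picture and its sides in the side view.

Run:
```python
from h import *
from scipy.optimize import least_squares
im=snap('wrist','wrist2.png'); c=robot.get_calibration('wrist')
R=[d for d in robot.regions_of('cap','wrist') if d['pixels'].sum()>2500]
m=R[0]['pixels']; print(R[0]['confidence'],R[0]['extent'])
cn=max(cv2.findContours(m.astype('uint8'),0,1)[0],key=len)[:,0,:].astype(float)
P=cn[(cn[:,1]>248)]
for z in (.149,.150):
    pts=lambda x:np.array([atz(c,p,z)[:2] for p in P])
    W=pts(0)
    f=lambda q:np.hypot(*(W-q[:2]).T)-q[2]
    r=least_squares(f,[.49,-.044,.03],loss='soft_l1',f_scale=.001); print(z,r.x,np.abs(r.fun).mean())
# side view silhouette columns
im=robot.read_camera('side'); c2=robot.get_calibration('side')
m=[d for d in robot.regions_of('cap','side') if abs(d['extent'][0]-264)<8][0]['pixels']
ys=[y for y in range(258,276)]
mid=np.mean([(np.nonzero(m[y])[0].min()+np.nonzero(m[y])[0].max())/2 for y in ys]);print(mid)
a,b=atz(c2,(mid,266),.13)[:2],c2['position'][:2]
d=(a-b)/np.linalg.norm(a-b); q=r.x[:2]; print('lateral miss',(q-b)@np.array([-d[1],d[0]]))
```

```text
0.98 [282.5, 196.5, 373.3, 288.7]
0.149 [ 0.49151381 -0.04122859  0.02934541] 0.00024437453691379603
0.15 [ 0.49145756 -0.040883    0.02921487] 0.00024328741257600249
286.6111111111111
lateral miss -0.0003711066415697101
```

The fits agree at (0.4915, -0.042), top about 0.149 to 0.150. I descend round the cap.

```bash
python3 -m creep '0.01 0.015 -0.3 0;0 0 -0.3 0;0 0 -0.3 0;0 0 -0.2 0;0 0 -0.08 0;0 0 0 0;0 0 0 0' 85 40;  python3 - <<'E'
from h import *
snap('wrist','wrist3.png')
E
```

```text
time_s: 3.68
ee_pos: [0.4918, -0.0425, 0.1312]
tcp_rot: [3.132, 0.235, 0.003]
wrist_force: [-0.0, 0.7, -0.4]
finger_gap: 0.994
```

View pics/wrist3.png

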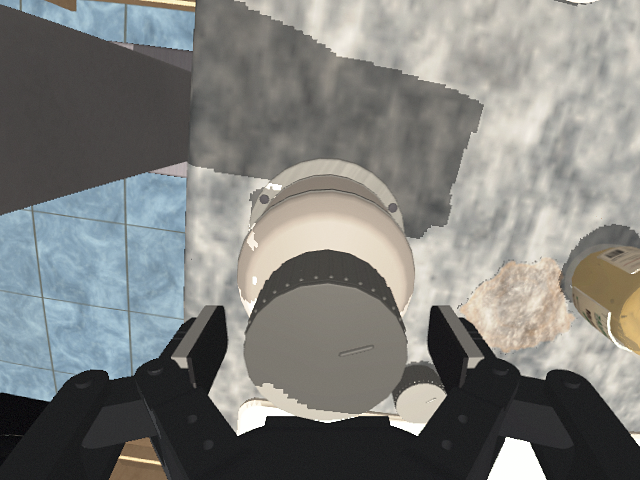

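The cap disc's centre, at column 326, lies midway between the pads (columns 227 and 429). Closing now.

```bash
python3 -m creep '0 0 0 0;0 0 0 0;0 0 0 0;0 0 0 0' 0 50; python3 -c "
from station import robot;s=robot.read_state();print(s['wrist_force'],s['moment'],s['finger_gap'])"
```

```text
time_s: 4.22
ee_pos: [0.4915, -0.0425, 0.1308]
tcp_rot: [3.133, 0.235, 0.002]
wrist_force: [0.2, 0.8, 5.2]
finger_gap: 0.696
[0.1929464  0.83458064 5.19244986] [0.02771407 0.08577531 0.04604232] 0.6960173470319255
```

```bash
python3 -m creep '0 0 -0.02 0;0 0 -0.02 0;0 0 0 0' 0 80; python3 -c "
from station import robot;s=robot.read_state();print(s['wrist_force'],s['moment'],s['finger_gap'])"
```

```text
time_s: 4.6
ee_pos: [0.4916, -0.0425, 0.1294]
tcp_rot: [3.132, 0.235, 0.004]
wrist_force: [-7.2, 0.5, 25.9]
finger_gap: 0.687
[-7.1748182   0.48026942 25.85632056] [ 0.10495688  1.47470396 -0.01901952] 0.6874649879352414
```

The shell went down only about 1.5 mm at 26 N: lug on lug. I ease off and turn a little.

```bash
python3 -m creep '0 0 0.02 0;0 0 0 0.06;0 0 0 0.06;0 0 0 0'; python3 -c "
from station import robot;s=robot.read_state();print(s['ee_pos'],s['wrist_force'],s['moment'],s['finger_gap'],s['q'][5])"
```

```text
time_s: 5.1
ee_pos: [0.4914, -0.0426, 0.13]
tcp_rot: [3.098, 0.517, 0.003]
wrist_force: [-3.2, 0.0, 16.2]
finger_gap: 0.692
[ 0.49141033 -0.04255297  0.12995453] [-3.19408953e+00  5.71758389e-03  1.62415040e+01] [0.04028491 0.78263531 0.10131324] 0.6920675033488725 1.1538771702445674
```

```bash
python3 -m creep '0 0 0 0.08;0 0 0 0.08;0 0 0 0'; python3 -c "
from station import robot;s=robot.read_state();print(s['ee_pos'],s['wrist_force'],s['moment'],s['finger_gap'],s['q'][5])"
```

```text
time_s: 5.48
ee_pos: [0.4912, -0.0427, 0.1298]
tcp_rot: [3.014, 0.884, 0.002]
wrist_force: [-3.0, -0.3, 14.4]
finger_gap: 0.687
[ 0.49124867 -0.04265168  0.12983554] [-3.04525313 -0.26945824 14.38754237] [-0.05080116  0.7877809   0.10074279] 0.6874202565749982 0.9136485073349202
```

```bash
python3 -m creep '0 0 -0.01 0.08;0 0 -0.005 0.08;0 0 0 0.04;0 0 0 0'
python3 - <<'E'
from h import *
s=robot.read_state();print(s['ee_pos'],s['wrist_force'],s['moment'],s['finger_gap'],s['q'][5])
w=snap('wrist','w4.png');v=snap('side','s4.png')
cv2.imwrite('pics/c4.png',np.hstack([cv2.resize(w[220:440,180:470],(400,304)),cv2.resize(v[190:320,220:390],(398,304))]))
E
```

```text
time_s: 5.98
ee_pos: [0.4912, -0.0428, 0.1274]
tcp_rot: [2.848, 1.324, 0.001]
wrist_force: [-1.6, -1.1, 7.5]
finger_gap: 0.687
[ 0.49116239 -0.04275839  0.12738781] [-1.6487404  -1.1132948   7.46331247] [-0.13475774  0.3272048   0.01225137] 0.687362547545086 0.6141373441484353
```

View pics/c4.png

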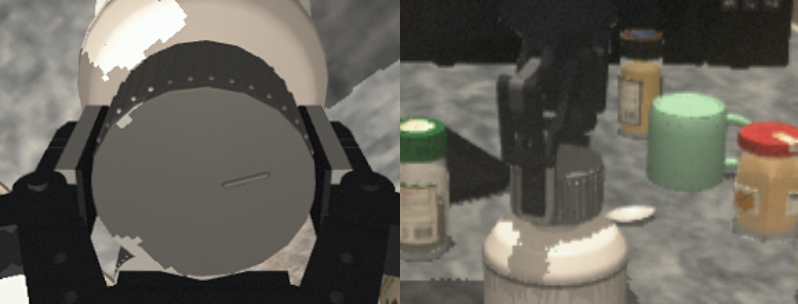

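The shell now dropped past the lug, and the top mark still points to the right in the gripper frame, so the grip doesn't slip. I push fully down.

```bash
python3 -m creep '0 0 -0.02 0;0 0 -0.01 0;0 0 0 0'; python3 -c "
from station import robot;s=robot.read_state();print(s['ee_pos'],s['wrist_force'],s['moment'],s['finger_gap'],s['q'][5])"
```

```text
time_s: 6.45
ee_pos: [0.4912, -0.0428, 0.1255]
tcp_rot: [2.848, 1.323, 0.001]
wrist_force: [-4.4, 0.8, 16.5]
finger_gap: 0.689
[ 0.49117952 -0.04276871  0.12547769] [-4.43268895  0.75808263 16.4741514 ] [-0.13851282  0.85221074 -0.03351209] 0.6888903824606076 0.6144731728694169
```

```bash
python3 -m creep '0 0 -0.005 0.08;0 0 0 0.08;0 0 0 0'; python3 -c "
from station import robot;s=robot.read_state();print(s['ee_pos'],s['wrist_force'],s['moment'],s['finger_gap'],s['q'][5])"
```

```text
time_s: 6.82
ee_pos: [0.4912, -0.0429, 0.1254]
tcp_rot: [2.668, 1.655, 0.001]
wrist_force: [-5.2, 0.1, 20.0]
finger_gap: 0.689
[ 0.49115264 -0.04287425  0.12544153] [-5.2317392   0.11298797 19.99523694] [-0.17597525  1.06544302 -0.00554381] 0.6889042151826238 0.3737999201489402
```

```bash
python3 -m creep '0 0 0.004 0.08;0 0 0 0.08;0 0 0 0.08;0 0 0 0'; python3 -c "
from station import robot;s=robot.read_state();print(s['ee_pos'],s['wrist_force'],s['moment'],s['finger_gap'],s['q'][5])"
```

```text
time_s: 7.32
ee_pos: [0.4911, -0.0431, 0.1255]
tcp_rot: [2.329, 2.106, -0.0]
wrist_force: [-4.7, -1.1, 16.6]
finger_gap: 0.69
[ 0.49107165 -0.04306573  0.12547619] [-4.6709464  -1.08696233 16.58136622] [-0.26696473  0.88273086 -0.01574755] 0.6904557323271958 0.013788106888271168
```

```bash
python3 -m creep '0 0 0 0.08;0 0 0 0.08;0 0 0 0.08;0 0 0 0'; python3 -c "
from station import robot;s=robot.read_state();print(s['ee_pos'],s['wrist_force'],s['moment'],s['finger_gap'],s['q'][5])"
```

```text
time_s: 7.82
ee_pos: [0.4911, -0.0433, 0.1255]
tcp_rot: [1.914, 2.488, -0.001]
wrist_force: [-4.6, -2.1, 17.1]
finger_gap: 0.687
[ 0.49113539 -0.04326221  0.12549547] [-4.61777789 -2.0754596  17.13159236] [-0.36254952  0.92335077 -0.00934561] 0.6872839461198357 -0.3461576813595786
```

```bash
python3 -m creep '0 0 0 0.08;0 0 0 0.08;0 0 0 0'; python3 -c "
from station import robot;s=robot.read_state();print(s['ee_pos'],s['wrist_force'],s['moment'],s['finger_gap'],s['q'][5])"; python3 -m creep '0 0 0 0.08;0 0 0 0.08;0 0 0 0'; python3 -c "
from station import robot;s=robot.read_state();print(s['ee_pos'],s['wrist_force'],s['moment'],s['finger_gap'],s['q'][5])"
```

```text
time_s: 8.2
ee_pos: [0.4911, -0.0434, 0.1255]
tcp_rot: [1.602, 2.699, -0.002]
wrist_force: [-5.1, -1.8, 16.2]
finger_gap: 0.689
[ 0.49114567 -0.043396    0.12547003] [-5.07432313 -1.79224499 16.24906611] [-0.39315282  0.90890457 -0.00161453] 0.6890876271775038 -0.5862203436726138
time_s: 8.57
ee_pos: [0.4921, -0.043, 0.1255]
tcp_rot: [1.267, 2.871, 0.0]
wrist_force: [-1.9, -0.0, 14.4]
finger_gap: 0.69
[ 0.49206234 -0.04299238  0.12547994] [-1.86119724 -0.02272375 14.38556264] [-0.17546002  0.58832133 -0.06540113] 0.6903857510057653 -0.8260287128332737
```

Something caught: the lateral offset relaxed and the reaction moment rose. I continue in small steps and watch for the firm stop.

```bash
for i in 1; do python3 -m creep '0 0 0.002 0.08;0 0 0 0.08;0 0 0 0' >/dev/null; python3 -c "
from station import robot;s=robot.read_state();print(s['ee_pos'],s['wrist_force'],s['moment'],s['finger_gap'],s['q'][5])"; done;  python3 -m creep '0 0 0 0.08;0 0 0 0.08;0 0 0 0' >/dev/null; python3 -c "
from station import robot;s=robot.read_state();print(s['ee_pos'],s['wrist_force'],s['moment'],s['finger_gap'],s['q'][5])"
```

```text
[ 0.49256904 -0.04283082  0.12553113] [-1.40270846 -0.07338298 12.4987753 ] [-0.00302792  0.20646325 -0.02938232] 0.6894139373456462 -1.066036021397289
[ 0.49225408 -0.04280633  0.12551375] [-2.65673084 -0.77865299 13.28217435] [-0.05872814  0.32185342 -0.09826598] 0.689491127682297 -1.3060169208504586
```

```bash
python3 -m creep '0 0 -0.002 0.08;0 0 0 0.08;0 0 0 0' >/dev/null; python3 -c "
from station import robot;s=robot.read_state();print(s['ee_pos'],s['wrist_force'],s['moment'],s['finger_gap'],s['q'][5])"
python3 -m creep '0 0 0 0.06;0 0 0 0.06;0 0 0 0' >/dev/null; python3 -c "
from station import robot;s=robot.read_state();print(s['ee_pos'],s['wrist_force'],s['moment'],s['finger_gap'],s['q'][5])"
python3 - <<'E'
from h import *
w=snap('wrist','w5.png')
E
```

```text
[ 0.49253266 -0.04276524  0.1255057 ] [-1.23730288  0.046128   14.6968544 ] [-0.04069575  0.31974284 -0.09838929] 0.686281197230028 -1.5459969330521335
[ 0.4921798  -0.04297923  0.12549289] [-2.45805963 -1.35793526 15.11231424] [-0.20402029  0.51749721 -0.22479204] 0.6871875641927747 -1.7255515229253402
```

View pics/w5.png

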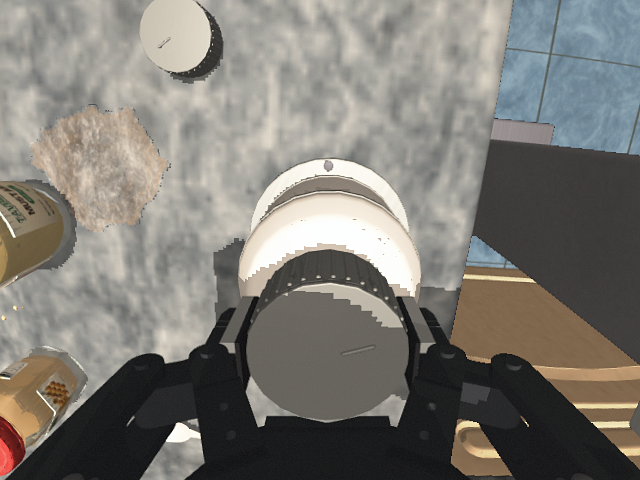

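The mark on top (358,350) still sits as at the grasp, so nothing slipped. Torque is growing.

```bash
python3 -m creep '0 0 0 0.06;0 0 0 0.06;0 0 0 0' >/dev/null; python3 -c "
from station import robot;s=robot.read_state();print(s['ee_pos'],s['wrist_force'],s['moment'],s['finger_gap'],s['q'][5],s['qvel'][5])"
```

```text
[ 0.49149219 -0.04345315  0.12546349] [-3.97860974 -1.0061535  15.81738411] [-0.27574181  0.72711453 -1.22229901] 0.6861362378595223 -1.902545588198757 0.015997860145276942
```

Firm stop (1.2 N m) reached about 61° after the catch. I ease back a few degrees, then lift slowly.

```bash
python3 -m creep '0 0 0 -0.06;0 0 0 0' >/dev/null; python3 -c "
from station import robot;s=robot.read_state();print(s['ee_pos'],s['wrist_force'],s['moment'],s['finger_gap'],s['q'][5],s['qvel'][5])"
python3 -m creep '0 0 0.04 0;0 0 0.04 0;0 0 0.02 0;0 0 0 0' >/dev/null; python3 -c "
from station import robot;s=robot.read_state();print(s['ee_pos'],s['wrist_force'],s['moment'],s['finger_gap'],s['q'][5],s['qvel'][5])"
```

```text
[ 0.49150401 -0.04337263  0.12548555] [-4.73449524 -2.3032562  15.7279659 ] [-0.33953397  0.70948345 -0.42022794] 0.6880772776075299 -1.8140490286394124 -0.01627287865131356
[ 0.49077343 -0.04236562  0.13347653] [ 0.3944343  -2.55940796  0.43085076] [-0.27773838 -0.12487567  0.0502285 ] 0.6906550725609958 -1.8157228244826131 0.0003881930543737981
```

```bash
python3 -m creep '0 0 0.03 0;0 0 0.03 0;0 0 0 0' >/dev/null; python3 -c "
from station import robot;s=robot.read_state();print(s['ee_pos'],s['wrist_force'],s['moment'],s['finger_gap'],s['q'][5],s['qvel'][5])"
```

```text
[ 0.49079421 -0.04242724  0.13985793] [-0.09494527 -1.35646458 -0.58432948] [-0.28339017  0.00468428 -0.01917   ] 0.6904549236294689 -1.8155632736934542 -0.0002678769537078434
```

It's coming free, with only its weight on the wrist. I lift on and look.

```bash
python3 -m creep '0 0 0.1 0;0 0 0.2 0;0 0 0.2 0;0 0 0.3 0;0 0 0.2 0;0 0 0 0'
python3 - <<'E'
from h import *
s=robot.read_state();print(s['ee_pos'],s['wrist_force'],s['moment'],s['finger_gap'],s['q'])
v=snap('side','s6.png');w=snap('scene','sc6.png')
cv2.imwrite('pics/c6.png',np.hstack([cv2.resize(w[100:300,290:490],(400,400)),cv2.resize(v[160:360,200:400],(400,400))]))
C={n:robot.get_calibration(n) for n in ['scene','side']}
g=[(t,n,[(np.round(d['at'],1),round(d['confidence'],2)) for d in robot.tip_of(t,n)]) for n in C for t in ['cap_edge','cap','tray']];[print(x) for x in g]
m=max([d for d in robot.regions_of('tray','scene')],key=lambda d:d['confidence'])
E
```

```text
time_s: 12.38
ee_pos: [0.4922, -0.0423, 0.2418]
tcp_rot: [-0.249, 3.128, 0.0]
wrist_force: [-0.5, 0.1, -1.7]
finger_gap: 0.687
[ 0.49218752 -0.04226789  0.24175348] [-0.53782828  0.12927016 -1.70643183] [-0.01193235  0.02009718 -0.02958909] 0.6870672949616534 [-8.61349592e-02  2.07203234e-01 -2.26628108e-01  1.13288675e+00
  7.61235804e-04 -1.81559087e+00]
('cap_edge', 'scene', [(array([400.2, 163.7]), 0.97), (array([379.3, 217.2]), 0.66), (array([278., 379.]), 0.51)])
('cap', 'scene', [(array([400.6, 158.4]), 0.77), (array([375.2, 213.3]), 0.67)])
('tray', 'scene', [(array([278.3, 381.4]), 0.91)])
('cap_edge', 'side', [(array([286.5, 207.3]), 0.71), (array([380.4, 373.8]), 0.58), (array([346.6, 264.2]), 0.22)])
('cap', 'side', [(array([377.8, 366. ]), 0.79), (array([228.3, 295.2]), 0.68), (array([284.5, 197.3]), 0.62)])
('tray', 'side', [(array([227.2, 261.4]), 0.8)])
```

View pics/c6.png

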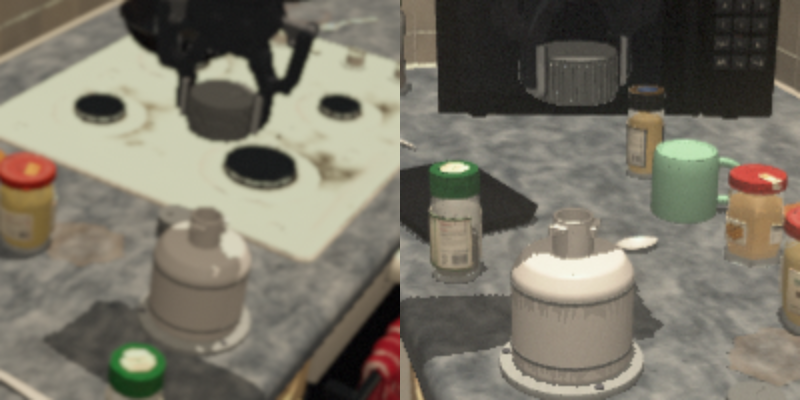

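Both views show the cap held level and the bare neck below it, so it is off cleanly. Next I fix the tray's centre and yaw.

Run:
```python
from h import *
for n in ['scene','side']:
    robot.read_camera(n);c=robot.get_calibration(n)
    d=robot.regions_of('tray',n)[0]; print(n,d['confidence'],d['extent'])
    cn=max(cv2.findContours(d['pixels'].astype('uint8'),0,1)[0],key=len)[:,0,:].astype(float)
    for z in (.0,.017):
        W=np.array([atz(c,p,z)[:2] for p in cn],np.float32); print(z,cv2.minAreaRect(W))
    for d in robot.tip_of('tray',n): print(np.round(atz(c,d['at'],0),3),d['confidence'])
```

```text
scene 0.57 [268.4, 270.2, 320.3, 309.7]
0.0 ((0.5521032214164734, 0.1446252018213272), (0.011165288276970387, 0.07154589146375656), 83.0950927734375)
0.017 ((0.5412929058074951, 0.15856166183948517), (0.01086361613124609, 0.0696127712726593), 83.09506225585938)
[0.469 0.324 0.   ] 0.76
side 0.64 [183.9, 241.2, 269.0, 282.5]
0.0 ((0.41894203424453735, 0.3517187833786011), (0.2189684361219406, 0.0739864632487297), 78.23430633544922)
0.017 ((0.4120435416698456, 0.3093720078468323), (0.21088799834251404, 0.07125617563724518), 78.23430633544922)
[0.476 0.322 0.   ] 0.87
[ 0.713 -0.034  0.   ] 0.6
```

Run:
```python
from h import *
im=cv2.imread('pics/sc6.png');c=robot.get_calibration('scene')
g=im.max(2); m=np.zeros_like(g);m[312:445,205:350]=(g[312:445,205:350]<70)
m=cv2.morphologyEx(m,cv2.MORPH_OPEN,np.ones((3,3)))
cn=max(cv2.findContours(m,0,1)[0],key=cv2.contourArea)[:,0,:].astype(float)
print(cn.min(0),cn.max(0))
for z in (.0,.017):
    W=np.array([atz(c,p,z)[:2] for p in cn],np.float32); print(z,cv2.minAreaRect(W))
v=im.copy(); 
for p in cn: v[int(p[1]),int(p[0])]=(0,0,255)
for X,col in [((.47,.319,.002),(0,255,0))]:
    for a in np.linspace(0,6.28,60):
        p=proj(c,(X[0]+.03*np.cos(a),X[1]+.03*np.sin(a),X[2])); cv2.circle(v,tuple(int(round(i)) for i in p),0,col,-1)
cv2.imwrite('pics/tr.png',cv2.resize(v[300:450,190:370],(720,600)))
```

```text
[217. 322.] [336. 437.]
0.0 ((0.4773218035697937, 0.3095362186431885), (0.13583959639072418, 0.19738563895225525), 14.303189277648926)
0.017 ((0.46853214502334595, 0.31901687383651733), (0.13216927647590637, 0.19205231964588165), 14.303186416625977)
```

View pics/tr.png

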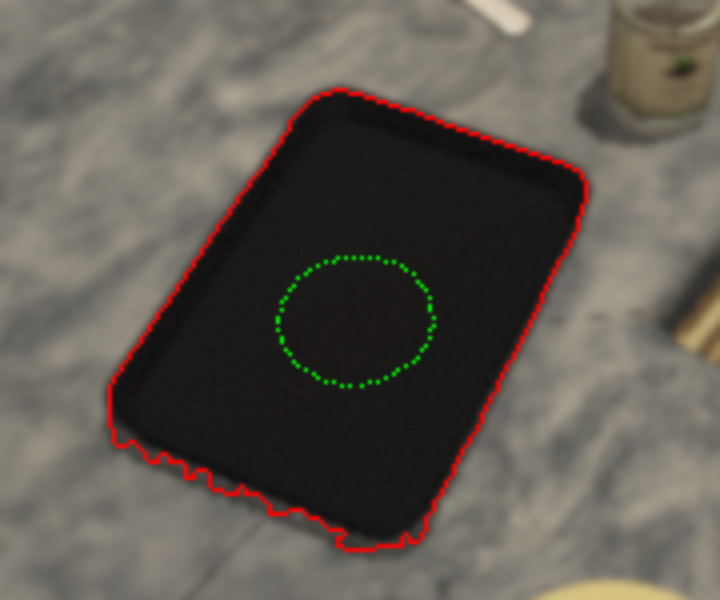

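The outline (red) fits the tray: centre (0.470, 0.319), yaw about 14°. The intended footprint (green) lies mid-floor. I carry the cap over and turn the jaws along the tray's long side.

```bash
python3 -m creep '0 0.15 0 0;-0.02 0.35 0 -0.12;-0.03 0.4 0 -0.12;-0.03 0.4 0 -0.12;-0.03 0.4 0 -0.12;-0.03 0.4 0 -0.12;-0.03 0.4 0 -0.12;-0.02 0.4 0 -0.12;-0.02 0.4 0 -0.12;0 0.22 0 0;0 0.1 0 -0.04;0 0 0 0';python3 -m creep '0 0 -0.3 0;0 0 -0.35 0;0 0 -0.35 0;0 0 -0.3 0;0 0 -0.2 0;0 0 -0.2 0;0 0 0 0;0 0 0 0'
python3 - <<'E'
from h import *
s=robot.read_state();print(s['ee_pos'],s['wrist_force'],s['tcp_rot'],s['finger_gap'],s['q'])
v=snap('side','s7.png');w=snap('scene','sc7.png')
cv2.imwrite('pics/c7.png',np.hstack([cv2.resize(w[220:460,190:370],(400,533)),cv2.resize(v[150:350,150:300],(400,533))]))
E
```

```text
time_s: 14.62
ee_pos: [0.4697, 0.32, 0.2395]
tcp_rot: [1.948, 2.465, -0.001]
wrist_force: [-0.4, -0.1, -0.8]
finger_gap: 0.688
time_s: 15.62
ee_pos: [0.4705, 0.3193, 0.0705]
tcp_rot: [1.952, 2.461, 0.001]
wrist_force: [0.5, 0.6, 0.1]
finger_gap: 0.687
[0.4704634  0.31929461 0.07046647] [0.54886079 0.55016478 0.11120767] [1.95202202e+00 2.46104457e+00 1.07348510e-03] 0.6865877498568357 [ 5.96365500e-01  4.62923898e-01 -3.25467102e-01  7.81635382e-01
 -1.71057650e-04  3.66691585e-01]
```

View pics/c7.png

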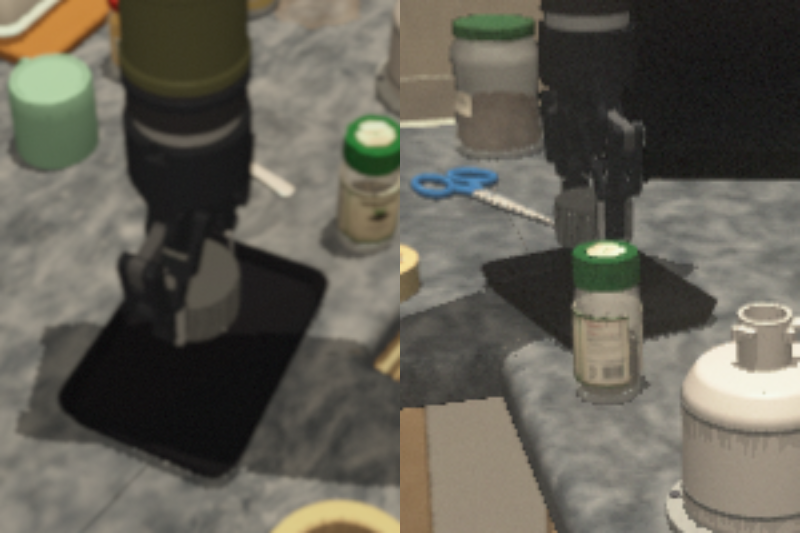

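The cap is held upright over mid-tray, 5 cm above its place. I lower it and feel for the floor.

```bash
python3 -m creep '0 0 -0.15 0;0 0 -0.15 0;0 0 -0.1 0;0 0 -0.05 0;0 0 -0.02 0;0 0 0 0;0 0 0 0'; python3 -m creep '0 0 -0.01 0;0 0 0 0'; python3 -m creep '0 0 -0.01 0;0 0 0 0'
```

```text
time_s: 16.6
ee_pos: [0.4703, 0.3197, 0.0231]
tcp_rot: [1.953, 2.461, 0.001]
wrist_force: [-0.1, -0.4, -1.5]
finger_gap: 0.69
time_s: 16.85
ee_pos: [0.47, 0.3195, 0.0218]
tcp_rot: [1.953, 2.461, 0.0]
wrist_force: [-0.4, -0.0, -0.2]
finger_gap: 0.689
time_s: 17.1
ee_pos: [0.4699, 0.3195, 0.0206]
tcp_rot: [-1.953, -2.461, 0.0]
wrist_force: [-0.7, 0.7, -0.3]
finger_gap: 0.69
```

```bash
python3 -m creep '0 0 -0.005 0;0 0 0 0;0 0 0 0'; python3 -m creep '0 0 -0.005 0;0 0 0 0;0 0 0 0'
```

```text
time_s: 17.48
ee_pos: [0.47, 0.3195, 0.0202]
tcp_rot: [1.953, 2.461, 0.0]
wrist_force: [0.2, -1.0, -0.0]
finger_gap: 0.687
time_s: 17.85
ee_pos: [0.4701, 0.3196, 0.0199]
tcp_rot: [1.953, 2.461, 0.0]
wrist_force: [-0.0, -0.2, 0.4]
finger_gap: 0.682
```

```bash
python3 -m creep '0 0 -0.005 0;0 0 0 0;0 0 0 0'; python3 -m creep '0 0 -0.005 0;0 0 0 0;0 0 0 0'
```

```text
time_s: 18.23
ee_pos: [0.4701, 0.3196, 0.0194]
tcp_rot: [1.953, 2.461, 0.0]
wrist_force: [-1.1, -0.9, 4.8]
finger_gap: 0.687
time_s: 18.6
ee_pos: [0.47, 0.3195, 0.0189]
tcp_rot: [1.953, 2.461, 0.0]
wrist_force: [-1.3, -1.0, 5.4]
finger_gap: 0.685
```

The floor is felt at about 0.0195, as predicted. I ease up 0.5 mm, release slowly and retreat.

```bash
python3 -m creep '0 0 0.005 0;0 0 0 0' 0 25;  python3 -m creep '0 0 0 0;0 0 0 0;0 0 0 0' 64; python3 -m creep '0 0 0 0;0 0 0 0;0 0 0 0' 80
python3 - <<'E'
from h import *
v=snap('side','s8.png');w=snap('scene','sc8.png');u=snap('wrist','w8.png')
cv2.imwrite('pics/c8.png',np.hstack([cv2.resize(w[260:440,190:350],(400,450)),cv2.resize(u,(400,300),).__class__(0) if 0 else cv2.resize(u[:, 100:520],(400,450))]))
E
```

```text
time_s: 18.85
ee_pos: [0.4701, 0.3196, 0.0193]
tcp_rot: [1.953, 2.461, 0.0]
wrist_force: [-1.1, 0.3, 5.0]
finger_gap: 0.684
time_s: 19.23
ee_pos: [0.4699, 0.3194, 0.0189]
tcp_rot: [-1.953, -2.461, 0.001]
wrist_force: [0.0, 0.3, 0.3]
finger_gap: 0.749
time_s: 19.6
ee_pos: [0.47, 0.3195, 0.0192]
tcp_rot: [1.953, 2.461, 0.0]
wrist_force: [-0.5, -1.0, 0.7]
finger_gap: 0.936
```

View pics/c8.png

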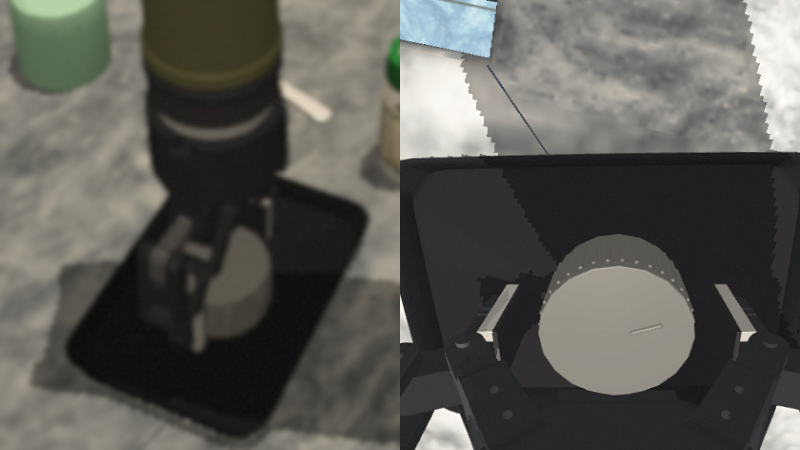

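The cap stands free between the open jaws. I retreat straight up.

```bash
python3 -m creep '0 0 0.1 0;0 0 0.3 0;0 0 0.4 0;0 0 0.4 0;0 0 0.4 0;0 0 0.4 0;0 0 0 0;0 0 0 0'
python3 - <<'E'
from h import *
v=snap('side','s9.png');w=snap('scene','sc9.png');u=snap('wrist','w9.png')
C={n:robot.get_calibration(n) for n in ['scene','side','wrist']}
for t in ['cap_top','cap_edge']:
  rs=[]
  for n in C:
    r=[d for d in robot.tip_of(t,n)]
    b=[d for d in r if np.linalg.norm(atz(C[n],d['at'],.03)[:2]-[.47,.32])<.05]
    if b: rs.append(ray(C[n],b[0]['at'])); print(n,t,np.round(b[0]['at'],1),round(b[0]['confidence'],2))
  if len(rs)>1: print(tri(rs))
cv2.imwrite('pics/c9.png',np.hstack([cv2.resize(w[:,150:470],(400,600)),cv2.resize(u[:,100:520],(400,600))]))
print(robot.read_state()['wrist_force'])
E
```

```text
time_s: 20.75
ee_pos: [0.4697, 0.3193, 0.2192]
tcp_rot: [-1.953, -2.461, 0.0]
wrist_force: [-0.3, -0.4, 0.3]
finger_gap: 0.938
scene cap_top [276.9 364.7] 0.95
side cap_top [225.4 245.3] 0.57
wrist cap_top [326.8 222.6] 0.61
(array([0.47325826, 0.32031404, 0.03905269]), [np.float64(0.0026274945000796857), np.float64(0.0029438051772089175), np.float64(0.0005216972576855538)])
scene cap_edge [278.5 376.3] 0.6
[0.41916538 0.83279204 0.32542551]
```

View pics/c9.png

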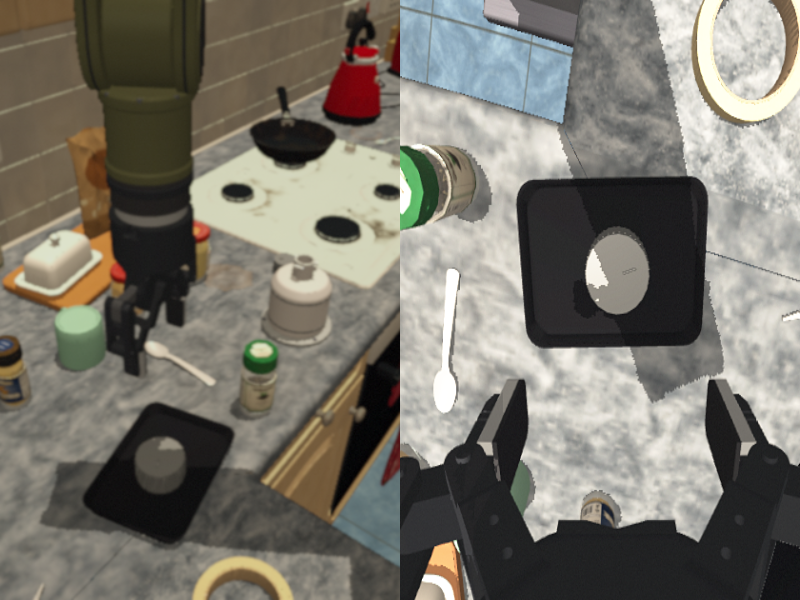

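View pics/s9.png

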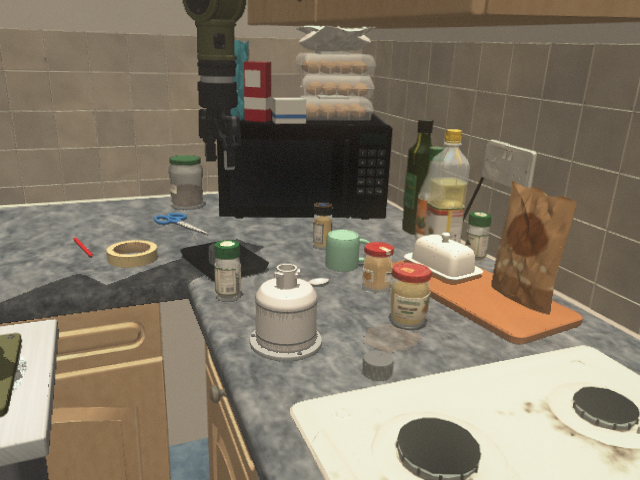

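The cap stands upright mid-tray (scene 276,365 for its top; top height measured 0.039 against 0.037 expected). The jars, mug and spoon appear where they were, the robot touches nothing.

```bash
python3 -c "
from station import robot
print(robot.sign_off())"
```

```text
the job is handed in; nothing more can be done
None
```

The child-safe cap is off the tub and standing upright on its open rim, near the middle of the black tray. I handed the job in at about 21 s of the allowed 72 s.

**Opening:** I gripped the cap round its side. The first push landed lug on lug, so it went down only about 1.5 mm while the force reached 26 N. I eased off, turned a little and pushed it fully down, then kept 12 to 20 N on it while turning anticlockwise. It caught after roughly 80° of idle turn and reached a firm stop (1.2 N m) about 60° further on. I eased back about 5° and it lifted off freely.

**Placing:** I felt for contact with the tray floor at about 5 N, released slowly and rose straight up.

**Last checks:**
- The cap's top measured (0.473, 0.320, 0.039), against an expected height of 0.037. The rays from the three cameras missed each other by up to 3 mm.
- The three views show the neck bare and the jars, mug and spoon where they were, judged by eye.
- The side view hides the cap on the tray behind a green-lidded jar, so its upright stance rests on the scene and wrist pictures.
- In one call the tray network outlined the teaspoon instead of the tray. I discarded that and used the tray's dark outline and earlier points, which agreed to a few millimetres.

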